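# Clear the coffee jar, then put the coffee tools away in the drawer

## Robot

A 6-joint arm with a two-finger parallel gripper is mounted at the origin on the work surface. World frame = base frame: x ahead of the robot, y to its left, z up, the work surface at z = 0. Lengths are in m, angles in rad, forces in N, time in s.
With the tool pointing down it reaches from about 0.35 to 0.775 m from the base axis. Payload 5.5 kg.
Tool frame: the origin (TCP) lies midway between the tips of the shut fingers; the grasp point (between the pads) lies 19 mm behind it; z points along the fingers, y is the line along which they close (so a half turn about z gives the same grasp; the last joint's range is limited). The gripper opens to 85 mm and grips with 20 to 120 N. Pads are 22 mm wide; open, the fingers measure 114 mm over their backs; the gripper's body (76 mm by 85 mm) begins 54 mm behind the grasp point. The pads swing forward as they close: fully open they stand 13 mm farther back than shut.
Start: joints at [1.15, 0.313, 0.046, 1.304, 0, 1.431], TCP at [0.159, 0.553, 0.197] pointing down, gripper open.
Joint ranges: [-2.76, 2.76], [-0.86, 1.69], [-1.03, 1.26], [-2.2, 2.34], [-1.47, 1.5], [-3.14, 3.14]. Speed limits (rad/s): [2.57, 2.57, 3.14, 3.14, 3.14, 3.14].

## Interface

Orientations are given as a unit quaternion [x, y, z, w].
In Python, from plant import env gives the robot as it stands.
- The arm moves only by the shell command python3 -m handwheel 'ROWS' [OPENING]. ROWS is JSON, a list that holds one entry, the list of rows, each a list of 4 numbers: the shift along the tool's x, y, z in cm, then the turn about the tool's z in rad. A call has exactly 10 rows; each row is the pose to reach, as a shift and turn from the pose commanded when the call began, along the tool's axes at that moment; what a row does not reach only later rows make up. A row lasts 1/10 s, in which the tool goes at most 50 mm and 8.59 degrees, less where a joint would pass 70% of its speed; a pose out of reach is approached as far as the arm can. A call with a gripper value outside its range is refused whole. OPENING is the opening, from 0 (shut) to 1 (fully open), set as the call begins (- or left out, the last holds). The fingers move at their own pace and stop on an object; the grip force is fixed at half the most. Time passes only in rows, so rows that repeat a pose let the fingers close, or fill a call up. It gives the time, the measured TCP pose, the force, the opening and the grip force at its end, in the units of the state.
- env.sense(): the state, without advancing time (a new reading comes with each control period).
- env.snapshot(name): name is "side" or "top" or "wrist"; returns the picture (400x640x3 uint8, red, green, blue); there is no depth.
- env.camera_params(name): a dict with "fx", "fy", "cx", "cy" (pixels), "k1" (the pictures are not rectified: a ray, as slopes to the right and down, at radius r is drawn at 1 + k1 r^2 times it, then the intrinsics apply), "extrinsics" (4x4, takes a point from camera to world coordinates); the wrist camera has in their place "mount" (4x4, takes a point from camera to tool coordinates, whose origin is the TCP and whose axes are the flange's). Camera axes: x right, y down, z forward; pixel columns grow to the right and rows downward; lengths in m; the calibration is good to about 2 mm. A picture is of the moment at which its call begins: read the wrist's pose just before it. camera_params takes no time and is no camera call.
- env.close_job(): hands the job in; it is judged then, once.
The state is a dict: "time": time; "joint_positions": joint angles; "joint_vel": joint speeds; "effort": joint torques, N m; "eef_pos": TCP position; "tcp_rot": TCP orientation; "force": force on the tool from outside, world axes, zero at the start; "wrist_torque": the same for the moment, N m; "gripper_width": finger opening in m; "grasp_force": force on a finger pad.
Only numpy, scipy, OpenCV 4.12 (cv2) and the standard library are available. Lean on these libraries where they do the work, as an engineer would, in place of code of your own. Each camera call takes 0.05 s, during which the arm holds its last target. There are 200 camera calls.

## Task

Tidy the coffee corner. A lidded jar stands in the way of the little drawer unit: first move it onto the round wooden board, upright and centred, while the drawer is still shut. Then pull the drawer well open, lay the coffee scoop and the grinder brush in it in any order, and push it fully shut, leaving the mug, the milk jug and the stacked saucers where they are.

Things in the scene. Friction and masses are not known exactly. Their poses are not given: they have to be found in the camera images.
- cab: Fixed countertop drawer unit (wooden carcass, white front), one drawer, 280 mm deep (its x), 280 wide (its y), 90 high. Origin: centre of its underside. Its front, with the handle, faces its own -x (roughly world -y); the drawer slides out along that -x. Its top panel starts 125 mm in front of the origin and runs to the back, so only what is pulled out beyond it is open from above.
- cab_drawer0 (a joint): Drawer travel in m: 0 fully shut, grows as it is pulled out to 0.197 at the stop. It starts shut or up to 12 mm ajar. Light sliding friction (about 1 N), stays where it is left, no latch.
- cab_drawer0_handle (a point): Middle of the drawer's brass bar handle, 52 mm above the counter: a level round bar, 11 mm diameter, 130 long, parallel to the unit's y, its axis 35 mm in front of the drawer's face. Moves with the drawer; when shut, 175 mm in front of the unit's origin. Axes as the unit's.
- drawer_floor (a point): Centre of the drawer's inner floor, 22 mm above the counter; moves with the drawer; axes as the unit's. The inside measures 235 mm along x, 238 along y; its walls rise to 68 mm above the counter, the front panel to 78. When shut it lies 1.5 mm in front of the unit's origin.
- canister: White ceramic coffee jar, round, 90 mm diameter, with a fixed pale wooden lid 92 mm across, its top at 112 mm height, and on it a round wooden knob, 36 mm diameter, from 112 to 145 mm height. 0.35 to 0.7 kg. Origin: centre of its underside, z up. Starts standing on the counter in the drawer's path, close in front of the handle.
- board: Fixed round wooden board, 160 mm diameter, 12 mm thick, lying on the counter. Origin: centre of its underside.
- scoop: Steel coffee scoop, 130 mm long, lying along its x: a round cup 46 mm across, 32 high, centred at x = +42 mm, and a straight round handle, 13 mm diameter, sloping from the cup (axis 20 mm high) to its end at x = -64 mm (axis 6.5 high); at x = 0 the axis is 16.5 mm high. Origin: at counter level below mid-length; z up. About 0.12 kg, balanced near x = +15 mm.
- brush: Grinder brush, 140 mm long, lying along its x: a flat pale wooden handle 20 mm wide and 18 mm high from x = -70 to +18 mm, then a wooden head 34 mm wide and 20 mm high from x = +18 to +38 mm, then a black bristle block to x = +70 mm. Origin: on the underside at mid-length; z up. About 0.09 kg.
- mug: Bystander: white mug, 80 mm diameter, 90 mm high, handle at its +y. Origin: centre of its underside.
- jug: Bystander: steel milk jug, 76 mm diameter, 100 mm high, handle at its -y. Origin: centre of its underside.
- saucers: Bystander: stack of four white saucers (one solid piece), 124 mm diameter, 32 mm high, standing on top of the drawer unit. Origin: centre of its underside, 45 mm behind the unit's origin, give or take.

How it is judged:
On the way, in this order (a step that is already met when the one before it is completed fails the run):
1. the jar stands upright and released on the round board, the drawer still shut (horizontal distance between canister and board below 0.04 m and height (world z) of canister between 0.008 and 0.02 m and angle between canister's own z axis and vertical below 0.1 rad and linear speed of canister below 0.03 m/s and contact force between the fingers and canister below 0.3 N and value of joint cab_drawer0 below 0.03 m), for 0.2 s.
2. the drawer is pulled well open (more than 130 mm) (value of joint cab_drawer0 above 0.13 m), for 0.1 s.
3. one of the two tools lies in the drawer, let go (((x of scoop in the frame of drawer_floor between -0.12 and 0.12 m and y of scoop in the frame of drawer_floor between -0.12 and 0.12 m and z of scoop in the frame of drawer_floor between -0.01 and 0.045 m and linear speed of scoop below 0.03 m/s and contact force between the fingers and scoop below 0.3 N) or (x of brush in the frame of drawer_floor between -0.12 and 0.12 m and y of brush in the frame of drawer_floor between -0.12 and 0.12 m and z of brush in the frame of drawer_floor between -0.01 and 0.045 m and linear speed of brush below 0.03 m/s and contact force between the fingers and brush below 0.3 N))), for 0.1 s.
4. both tools lie in the drawer, let go (x of scoop in the frame of drawer_floor between -0.12 and 0.12 m and y of scoop in the frame of drawer_floor between -0.12 and 0.12 m and z of scoop in the frame of drawer_floor between -0.01 and 0.045 m and linear speed of each of scoop, brush below 0.03 m/s and contact force between the fingers and scoop below 0.3 N and x of brush in the frame of drawer_floor between -0.12 and 0.12 m and y of brush in the frame of drawer_floor between -0.12 and 0.12 m and z of brush in the frame of drawer_floor between -0.01 and 0.045 m and contact force between the fingers and brush below 0.3 N), for 0.1 s.
At the end, for the whole second after the job is handed in: The drawer is shut to within 8 mm with both the scoop and the brush inside it, and the jar stands upright (within 0.1 rad) on the round board, its centre within 40 mm of the board's; all at rest (value of joint cab_drawer0 below 0.008 m and x of scoop in the frame of drawer_floor between -0.12 and 0.12 m and y of scoop in the frame of drawer_floor between -0.12 and 0.12 m and z of scoop in the frame of drawer_floor between -0.01 and 0.045 m and x of brush in the frame of drawer_floor between -0.12 and 0.12 m and y of brush in the frame of drawer_floor between -0.12 and 0.12 m and z of brush in the frame of drawer_floor between -0.01 and 0.045 m and horizontal distance between canister and board below 0.04 m and height (world z) of canister between 0.008 and 0.02 m and angle between canister's own z axis and vertical below 0.1 rad and linear speed of each of scoop, brush, canister below 0.03 m/s); the robot touches nothing.
It fails at once if the jar is tipped by more than 0.5 rad (angle between canister's own z axis and vertical above 0.5 rad).
It fails at once if the mug is moved by more than 30 mm from its place (distance of mug from where it was at the start of the episode above 0.03 m).
It fails at once if the milk jug is moved by more than 30 mm from its place (distance of jug from where it was at the start of the episode above 0.03 m).
It fails at once if the stack of saucers is moved by more than 30 mm from its place (distance of saucers from where it was at the start of the episode above 0.03 m).
It also fails if it takes over 72 s, if anything falls off the work surface, if the arm or the gripper's body presses on something with over 40 N, if the wrist force passes 120 N, or if a joint passes its speed limit or range.

## Working session

There is one attempt and no reset: what is moved stays moved. The work goes in short steps, Python scripts to look and compute and a shell command to move; the robot and the scene stay as the last step left them, time stands still between calls to the robot, and variables do not carry over. Pictures are saved under pics/ and viewed, at most 10 in all, crops included, and the job is handed in when it is done.

```bash
ls; mkdir -p pics; python3 - <<'E'
from plant import env
import cv2
for n in ("top","side"):
    im=env.snapshot(n); cv2.imwrite(f"pics/{n}0.png",im[:,:,::-1])
    print(n,env.camera_params(n))
print(env.camera_params("wrist")); print(env.sense())
E
```

```text
pics
top {'fx': 381.820837446142, 'fy': 381.820837446142, 'cx': 323.25350054909075, 'cy': 204.84195852678454, 'k1': -0.08449710690497593, 'extrinsics': array([[-0.00243426, -0.9845043 ,  0.17534353,  0.40008489],
       [-0.99998205,  0.00335637,  0.00496249,  0.01316283],
       [-0.00547411, -0.1753283 , -0.9844948 ,  1.02439496],
       [ 0.        ,  0.        ,  0.        ,  1.        ]])}
side {'fx': 369.3941404880241, 'fy': 369.3941404880241, 'cx': 314.1675240323331, 'cy': 197.6288530247537, 'k1': -0.07405105944339671, 'extrinsics': array([[ 0.75771975, -0.43747128,  0.484231  , -0.01876862],
       [-0.65251726, -0.49760853,  0.57149538, -0.70962185],
       [-0.00905534, -0.74900242, -0.66250537,  0.90862891],
       [ 0.        ,  0.        ,  0.        ,  1.        ]])}
{'fx': 351.34028672775867, 'fy': 351.34028672775867, 'cx': 318.5601086841538, 'cy': 197.27610311623997, 'k1': 0.019591759102493205, 'mount': array([[-2.60293069e-04, -9.56967986e-01, -2.90193393e-01,
         7.43225226e-02],
       [ 9.99999289e-01, -5.86913913e-04,  1.03849691e-03,
        -9.43410897e-04
[... 183 characters left out ...]
 0.1, 'joint_positions': array([ 1.15045278e+00,  3.13964890e-01,  4.50880404e-02,  1.30364161e+00,
       -6.58389862e-06,  1.43119837e+00]), 'joint_vel': array([-0.00093185, -0.00180675,  0.00108937,  0.00152933,  0.00011438,
        0.00110409]), 'effort': array([ 3.51351351e-03, -4.81725526e+01,  2.99243474e+01,  1.27801191e-02,
       -5.16224418e-05,  1.78416207e-05]), 'eef_pos': array([0.15910647, 0.55199251, 0.19607374]), 'tcp_rot': array([ 1.39912200e-01,  9.90163539e-01, -8.28450117e-04, -2.34772864e-04]), 'force': array([-0.19131952, -0.10909307,  1.45652832]), 'wrist_torque': array([-0.01863223, -0.00859585, -0.00522521]), 'grasp_force': 0.0, 'gripper_width': 0.08523248287520716}
```

View pics/top0.png

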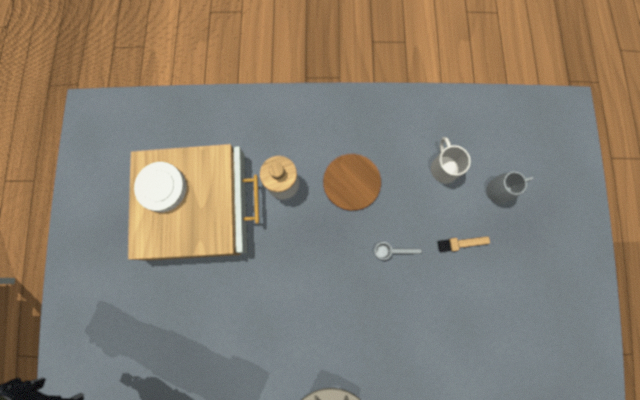

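View pics/side0.png

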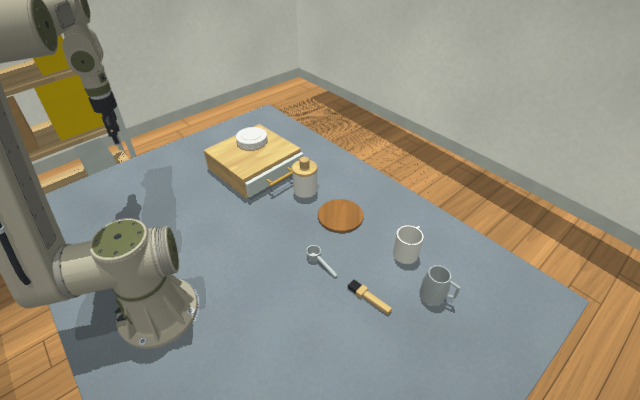

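The top view shows the cab at left (front edge around column 240, handle bar at column 257, rows 177–222). The jar lid is near (279,172), the board near (352,182), the scoop cup near (383,251) and the brush spans (438,246)–(490,240). I'll enlarge these to read them more precisely.

```bash
cat > h.py <<'E'
import numpy as np, cv2
from plant import env
from scipy.spatial.transform import Rotation as R
def ray(name,u,v,T=None):
    c=env.camera_params(name)
    K=np.array([[c["fx"],0,c["cx"]],[0,c["fy"],c["cy"]],[0,0,1]])
    p=cv2.undistortPoints(np.array([[[u,v]]],float),K,np.array([c["k1"],0,0,0,0.]))[0,0]
    E=c["extrinsics"] if T is None else T@c["mount"]
    return E[:3,3],E[:3,:3]@np.array([p[0],p[1],1])
def at(name,u,v,z,T=None):
    o,d=ray(name,u,v,T); return (o+d*(z-o[2])/d[2])[:2].round(4)
def tcpT(s):
    T=np.eye(4);T[:3,:3]=R.from_quat(s["tcp_rot"]).as_matrix();T[:3,3]=s["eef_pos"];return T
def tool(s,target):  # shift in tool axes, cm
    return (100*R.from_quat(s["tcp_rot"]).as_matrix().T@(np.array(target)-s["eef_pos"])).round(2)
E
python3 - <<'E'
import cv2
im=cv2.imread("pics/top0.png")
a=cv2.resize(im[140:270,120:320],None,fx=4,fy=4,interpolation=cv2.INTER_CUBIC)
cv2.imwrite("pics/a.png",a)
a=cv2.resize(im[140:270,310:510],None,fx=4,fy=4,interpolation=cv2.INTER_CUBIC)
cv2.imwrite("pics/b.png",a)
E
```

```text
(no output)
```

View pics/a.png

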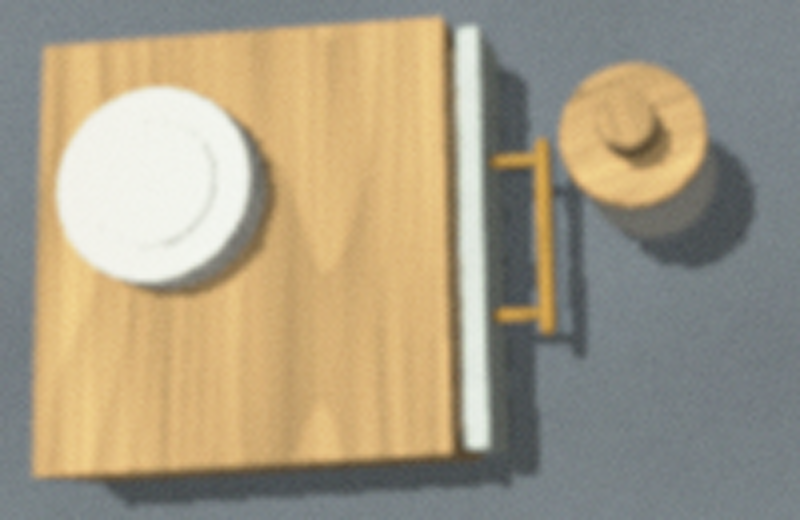

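View pics/b.png

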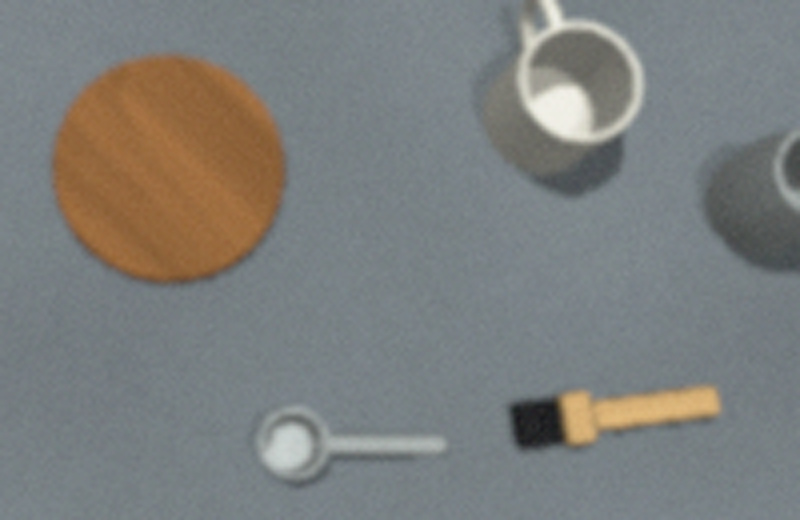

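Crop a: cab corners at (43,46), (443,16), (455,456), (33,477); handle ends (542,140) and (546,332); lid centre (633,134). Crop b: board centre (169,168), scoop cup centre (295,444) with tail (446,444), brush ends (514,424) and (720,402).

```bash
python3 - <<'E'
from h import *
P=lambda x,y,z,o:at("top",o+(x+.5)/4-.5,140+(y+.5)/4-.5,z)
A=120;B=310
c=[P(x,y,.09,A) for x,y in((43,46),(443,16),(455,456),(33,477))]
print("cab",c,np.mean(c,0))
for i in range(4): d=c[(i+1)%4]-c[i];print(np.hypot(*d),np.degrees(np.arctan2(d[1],d[0])))
print("handle",P(542,140,.055,A),P(546,332,.055,A))
print("jar",P(633,134,.112,A),"knob",P(627,118,.145,A))
print("sauc",P(154,186,.122,A))
print("board",P(169,168,.012,B))
a,b=P(295,444,.032,B),P(446,444,.008,B);print("scoop",a,b,np.degrees(np.arctan2(*(a-b)[::-1])))
a,b=P(514,424,.019,B),P(720,402,.018,B);print("brush",a,b,(a+b)/2,np.hypot(*(a-b)),np.degrees(np.arctan2(*(a-b)[::-1])))
print("mug",P(580,80,.09,B),"jug",at("top",515,183,.1))
s=env.sense();print(tcpT(s).round(3))
E
```

```text
cab [array([0.7113, 0.5234]), array([0.7279, 0.2573]), array([0.4459, 0.2382]), array([0.4314, 0.5052])] [0.579125 0.381025]
0.2666172725087405 -86.43036814000567
0.28264608612184955 -176.1252462192466
0.26739343671825605 93.10851500741761
0.28049108720242794 3.7203189290136724
handle [0.654  0.1968] [0.527  0.1905]
jar [0.6425 0.1296] knob [0.6436 0.1292]
sauc [0.6091 0.4253]
board [ 0.6444 -0.0598]
scoop [ 0.4558 -0.1373] [ 0.4565 -0.2419] 90.38342683502599
brush [ 0.4686 -0.2851] [ 0.482  -0.4263] [ 0.4753 -0.3557] 0.1418344104933637 95.42118237279037
mug [ 0.6831 -0.3193] jug [ 0.6193 -0.4684]
[[-0.961  0.277 -0.001  0.159]
 [ 0.277  0.961 -0.002  0.552]
 [ 0.    -0.002 -1.     0.196]
 [ 0.     0.     0.     1.   ]]
```

```bash
python3 - <<'E'
from h import *
s=env.sense(); print(tool(s,[.643,.1294,.2]))
E
```

```text
[-58.2  -27.2   -0.36]
```

```bash
python3 -m handwheel '[[[-2,-1,0,-0.04],[-6,-3,0,-0.08],[-10,-5,0,-0.12],[-14.5,-7,0,-0.16],[-19,-9,0,-0.2],[-23.5,-11,0,-0.24],[-28,-13,0,-0.28],[-32.5,-15.2,0,-0.32],[-37,-17.3,0,-0.34],[-40,-18.7,0,-0.34]]]' 1; python3 - <<'E'
from h import *
s=env.sense(); print(tool(s,[.643,.1294,.2]),s["joint_positions"])
E
```

```text
time: 1.1
eef_pos: [0.4939, 0.2594, 0.1964]
tcp_rot: [-0.029, 1.0, -0.0, -0.0]
force: [-0.2, -0.2, -0.7]
gripper_width: 0.0853
grasp_force: 0.0
[-14.14 -13.84  -0.36] [ 3.40034480e-01  2.80158561e-01 -4.59185169e-04  1.29043474e+00
 -4.17410080e-04  2.82735198e-01]
```

```bash
python3 -m handwheel '[[[-2,-2,0,0],[-5,-5,0,0],[-8,-8,0,0],[-11,-11,0,0],[-13,-12.7,0,0],[-14.1,-13.8,0,0],[-14.1,-13.8,1.5,0],[-14.1,-13.8,3,0],[-14.1,-13.8,4,0],[-14.1,-13.8,4,0]]]' 1; python3 - <<'E'
from h import *
s=env.sense(); print(tool(s,[.643,.1294,.112]))
cv2.imwrite("pics/w1.png",env.snapshot("wrist")[:,:,::-1])
E
```

```text
time: 2.1
eef_pos: [0.6393, 0.1325, 0.1546]
tcp_rot: [-0.03, 1.0, -0.0, -0.002]
force: [-0.4, 1.4, -0.7]
gripper_width: 0.0851
grasp_force: 0.0
[-0.36 -0.33  4.26]
```

View pics/w1.png

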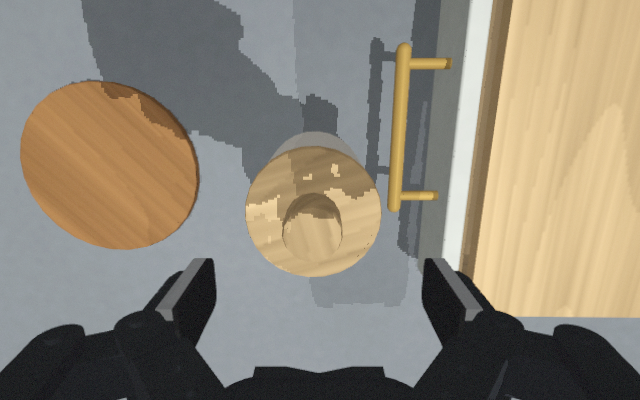

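The wrist view shows the knob top at about (313,234) and the lid centre at (313,211), roughly between the fingers. The board is at about (109,165), and the handle bar runs from (403,46) to (394,208).

```bash
python3 - <<'E'
from h import *
s=env.sense();T=tcpT(s)
j1=at("wrist",313,234,.145,T);j2=at("wrist",313,211,.112,T)
print(j1,j2,"board",at("wrist",109,165,.012,T),"handle",at("wrist",403,46,.055,T),at("wrist",394,208,.055,T))
print(s["eef_pos"],tool(s,[*j2,.112]))
E
```

```text
[0.6444 0.1291] [0.6419 0.1285] board [ 0.6426 -0.0607] handle [0.531  0.1872] [0.6549 0.1959]
[0.63995752 0.13264061 0.15594363] [-0.18 -0.43  4.39]
```

```bash
python3 -m handwheel '[[[-0.3,-0.35,1.2,0],[-0.3,-0.35,2.4,0],[-0.3,-0.35,3.4,0],[-0.3,-0.35,4.1,0],[-0.3,-0.35,4.3,0],[-0.3,-0.35,4.3,0],[-0.3,-0.35,4.3,0],[-0.3,-0.35,4.3,0],[-0.3,-0.35,4.3,0],[-0.3,-0.35,4.3,0]]]' 1; python3 -m handwheel '[[[0,0,0,0],[0,0,0,0],[0,0,0,0],[0,0,0,0],[0,0,0,0],[0,0,0,0],[0,0,0,0],[0,0,0,0],[0,0,0,0],[0,0,0,0]]]' 0
```

```text
time: 3.15
eef_pos: [0.6442, 0.1293, 0.1142]
tcp_rot: [-0.03, 1.0, 0.0, 0.0]
force: [0.1, 0.3, -1.4]
gripper_width: 0.0855
grasp_force: 0.0
time: 4.15
eef_pos: [0.644, 0.1293, 0.1139]
tcp_rot: [-0.03, 1.0, 0.0, -0.0]
force: [-0.6, -1.0, 0.3]
gripper_width: -0.0003
grasp_force: 0.0
```

```bash
python3 - <<'E'
from h import *
a=env.snapshot("wrist")[:,:,::-1]; b=env.snapshot("side")[:,:,::-1]
b=cv2.resize(b[90:240,200:440],(640,400),interpolation=cv2.INTER_CUBIC)
cv2.imwrite("pics/w2.png",cv2.resize(np.vstack([a,b]),(480,600)))
E
```

```text
(no output)
```

View pics/w2.png

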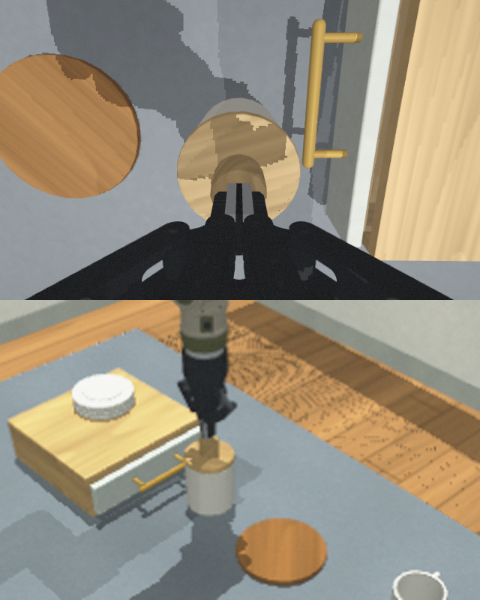

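The combined view shows the fingers shut with the knob just ahead of them, around (239,180), and the lid at about (239,170) in the scaled wrist image. The jar is still upright. I'll measure where the knob is relative to the fingers.

```bash
python3 - <<'E'
from h import *
s=env.sense();T=tcpT(s)
print(s["eef_pos"],"lid",at("wrist",318.5,227,.112,T))
# predicted projections of knob at given jar x and of fingertips (TCP)
c=env.camera_params("wrist")
def proj(p):
    q=np.linalg.inv(T@c["mount"])@np.array([*p,1]);x,y=q[:2]/q[2];r=1+c["k1"]*(x*x+y*y)
    return ((c["fx"]*x*r+c["cx"])*.75,(c["fy"]*y*r+c["cy"])*.75)
print("tcp",proj(s["eef_pos"]))
for x in (.61,.625,.643):
    print(x,"lid far/near edge",proj([x-.046,.129,.112])[1],proj([x+.046,.129,.112])[1],"knob",proj([x-.018,.129,.145])[1],proj([x,.129,.145])[1],proj([x,.147,.145])[0]-proj([x,.111,.145])[0])
a=cv2.imread("pics/w2.png")[120:290,140:340]
cv2.imwrite("pics/w2c.png",cv2.resize(a,None,fx=3,fy=3,interpolation=cv2.INTER_CUBIC))
E
```

```text
[0.64399892 0.12928865 0.11390515] lid [0.6404 0.1285]
tcp (np.float64(239.72951392817575), np.float64(175.89707041169248))
0.61 lid far/near edge 59.16550770671007 189.8274475025811 knob 110.86842821749083 142.22583936067502 62.82873013005752
0.625 lid far/near edge 83.2948839575416 207.8351169350156 knob 137.15336340072787 166.7348038905323 61.077184435227196
0.643 lid far/near edge 110.6223564758373 228.4773048715204 knob 166.7348038905323 194.41368006334824 59.12427305724441
```

View pics/w2c.png

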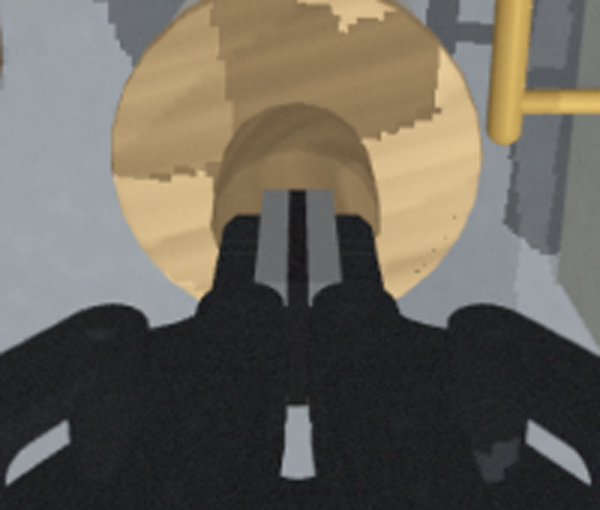

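The fingers shut just above the knob: the jar hasn't moved, and the image puts the tips about 35 mm behind the stated TCP. I'll reopen, go about 35 mm lower and watch the force.

```bash
python3 -m handwheel '[[[0,0,0,0],[0,0,0,0],[0,0,0,0],[0,0,0,0],[0,0,0,0],[0,0,0.6,0],[0,0,1.2,0],[0,0,1.8,0],[0,0,2.2,0],[0,0,2.5,0]]]' 1;python3 -m handwheel '[[[0,0,0.3,0],[0,0,0.6,0],[0,0,0.9,0],[0,0,1,0],[0,0,1,0],[0,0,1,0],[0,0,1,0],[0,0,1,0],[0,0,1,0],[0,0,1,0]]]' 1; python3 -m handwheel '[[[0,0,0,0],[0,0,0,0],[0,0,0,0],[0,0,0,0],[0,0,0,0],[0,0,0,0],[0,0,0,0],[0,0,0,0],[0,0,0,0],[0,0,0,0]]]' 0
```

```text
time: 5.25
eef_pos: [0.6436, 0.1292, 0.0881]
tcp_rot: [-0.03, 1.0, 0.0, -0.0]
force: [0.1, -0.2, 0.3]
gripper_width: 0.0854
grasp_force: 0.0
time: 6.25
eef_pos: [0.644, 0.1293, 0.079]
tcp_rot: [-0.03, 1.0, 0.0, 0.0]
force: [-0.9, -0.8, -0.4]
gripper_width: 0.0853
grasp_force: 0.0
time: 7.25
eef_pos: [0.6443, 0.1291, 0.0792]
tcp_rot: [-0.03, 1.0, -0.0, 0.0]
force: [1.5, -2.0, 2.5]
gripper_width: 0.0348
grasp_force: 60.3
```

```bash
python3 -m handwheel '[[[0,0,-0.5,0],[0,0,-1.3,0],[0,0,-2.2,0],[0,0,-3,0],[0,0,-3.4,0],[0.1,-1,-3.5,0],[0.2,-3,-3.5,0],[0.3,-5.5,-3.5,0],[0.5,-8,-3.5,0],[0.6,-10,-3.5,0]]]'; python3 -m handwheel '[[[0.1,-2,0,0],[0.2,-4.3,0,0],[0.3,-6.3,0,0],[0.4,-7.7,0,0],[0.5,-8.5,0,0],[0.5,-8.8,0.3,0],[0.5,-8.8,0.8,0],[0.5,-8.8,1.4,0],[0.5,-8.8,1.9,0],[0.5,-8.8,2.1,0]]]'; python3 - <<'E'
from h import *
im=env.snapshot("top")[140:270,310:510,::-1]; w=env.snapshot("wrist")[:,:,::-1]
cv2.imwrite("pics/c.png",np.vstack([cv2.resize(im,(480,312),interpolation=cv2.INTER_CUBIC),cv2.resize(w,(480,288))[:,:]]))
s=env.sense();print(s["eef_pos"],s["force"],s["gripper_width"],s["grasp_force"])
E
```

```text
time: 8.25
eef_pos: [0.6434, 0.027, 0.1136]
tcp_rot: [-0.029, 1.0, -0.0, -0.0]
force: [0.1, 0.0, -3.6]
gripper_width: 0.0351
grasp_force: 60.2
time: 9.25
eef_pos: [0.6435, -0.0582, 0.0918]
tcp_rot: [-0.03, 1.0, 0.0, -0.001]
force: [-0.4, 0.6, -3.6]
gripper_width: 0.0348
grasp_force: 60.2
[ 0.64373548 -0.0584381   0.09219681] [ 0.55898317  0.26336285 -2.91997461] 0.03472803342855163 60.21831393241882
```

View pics/c.png

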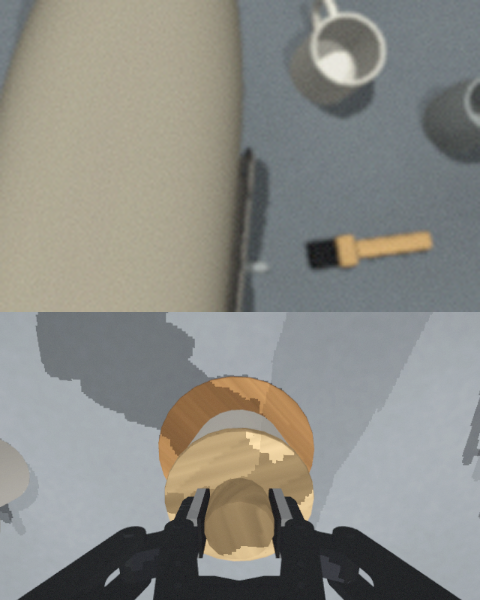

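The picture shows the jar held upright by the knob, concentric over the board (board centre column ~236, lid centre ~240). I'll lower it the last 2 mm, release and rise.

```bash
python3 -m handwheel '[[[0,-0.1,0.05,0],[0,-0.1,0.1,0],[0,-0.1,0.15,0],[0,-0.1,0.2,0],[0,-0.1,0.22,0],[0,-0.1,0.22,0],[0,-0.1,0.22,0],[0,-0.1,0.22,0],[0,-0.1,0.22,0],[0,-0.1,0.22,0]]]'; python3 -m handwheel '[[[0,0,0,0],[0,0,0,0],[0,0,0,0],[0,0,0,0],[0,0,0,0],[0,0,-1,0],[0,0,-3,0],[0,0,-6,0],[0,0,-9,0],[0,0,-11,0]]]' 1; python3 - <<'E'
from h import *
s=env.sense();T=tcpT(s)
cv2.imwrite("pics/d.png",env.snapshot("wrist")[:,:,::-1])
print(s["eef_pos"],"pads shut z off .035; to handle:",tool(s,[.592,.193,.12]))
E
```

```text
time: 10.35
eef_pos: [0.6445, -0.0602, 0.0912]
tcp_rot: [-0.03, 1.0, -0.0, 0.0]
force: [-0.7, -0.9, 2.0]
gripper_width: 0.0347
grasp_force: 60.8
time: 11.35
eef_pos: [0.645, -0.0602, 0.2041]
tcp_rot: [-0.03, 1.0, -0.0, 0.002]
force: [0.6, -0.2, -0.1]
gripper_width: 0.0856
grasp_force: 0.0
[ 0.64498278 -0.06019991  0.20409771] pads shut z off .035; to handle: [ 3.82 25.6   8.38]
```

View pics/d.png

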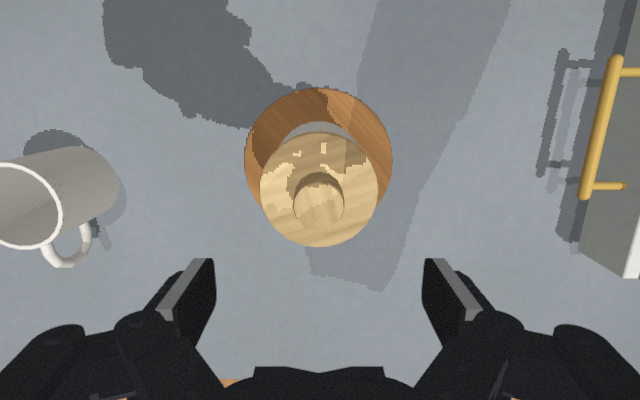

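The jar stands upright and centred on the board (lid near (319,188), board centre (318,160), lid offset upward by parallax). Next is the drawer handle.

```bash
python3 -m handwheel '[[[0.3,2,0,0],[0.8,5,0.5,0],[1.3,8.5,1.5,0],[1.9,12,3,0],[2.4,15.5,4.5,0],[2.9,19,6,0],[3.4,22,7.5,0],[3.8,24.5,8.4,0],[3.9,25.4,8.4,0],[3.9,25.4,8.4,0]]]' 0.35; python3 - <<'E'
from h import *
s=env.sense();print(s["eef_pos"],s["gripper_width"],tool(s,[.591,.191,.0]))
E
```

```text
time: 12.4
eef_pos: [0.589, 0.1927, 0.1162]
tcp_rot: [-0.031, 1.0, -0.0, -0.001]
force: [-0.2, -0.2, 0.3]
gripper_width: 0.0301
grasp_force: 0.0
[0.589028   0.19272353 0.11617313] 0.030118505448555564 [-0.2  -0.18 11.62]
```

```bash
python3 -m handwheel '[[[0,-0.1,1.5,0],[0,-0.1,3.5,0],[0,-0.1,5.5,0],[0,-0.1,7,0],[0,-0.1,8,0],[0,-0.1,8.6,0],[0,-0.1,9,0],[0,-0.1,9,0],[0,-0.1,9,0],[0,-0.1,9,0]]]' 0.35;  python3 -m handwheel '[[[0,0,0.7,0],[0,0,1.4,0],[0,0,2.1,0],[0,0,2.6,0],[0,0,2.8,0],[0,0,2.8,0],[0,0,2.8,0],[0,0,2.8,0],[0,0,2.8,0],[0,0,2.8,0]]]' 0.35; 
```

```text
time: 13.4
eef_pos: [0.5909, 0.1904, 0.0275]
tcp_rot: [-0.03, 1.0, 0.0, 0.001]
force: [-0.4, 0.2, -0.1]
gripper_width: 0.03
grasp_force: 0.0
time: 14.4
eef_pos: [0.59, 0.1907, 0.0001]
tcp_rot: [-0.03, 1.0, 0.001, 0.0]
force: [-5.0, -0.8, 10.9]
gripper_width: 0.03
grasp_force: 5.1
```

```bash
python3 - <<'E'
from h import *
a=env.snapshot("wrist")[:,:,::-1]; b=env.snapshot("side")[:,:,::-1]
b=cv2.resize(b[110:210,220:380],(640,400),interpolation=cv2.INTER_CUBIC)
cv2.imwrite("pics/e.png",cv2.resize(np.vstack([a,b]),(480,600)))
s=env.sense();print(s["eef_pos"],s["force"],s["wrist_torque"],s["grasp_force"])
E
```

```text
[5.89953420e-01 1.90694518e-01 7.36555729e-05] [-5.58534302 -0.55013769 12.16025439] [0.33422819 0.8876694  0.18770232] 5.142329726368189
```

View pics/e.png

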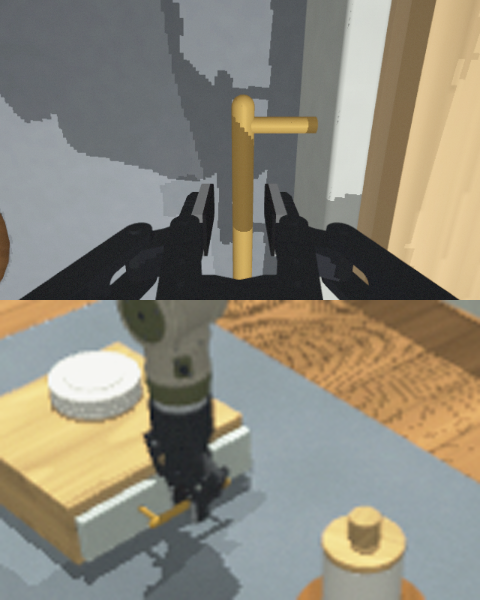

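The wrist view shows the fingers straddling the brass bar (bar at column ~243, fingers at ~210 and ~270), and the side view shows the jar upright on its board. The upward force suggests something is resting lightly, probably a knuckle on the panel edge, so I'll raise a few mm before closing.

```bash
python3 -m handwheel '[[[0,0,-0.1,0],[0,0,-0.2,0],[0,0,-0.3,0],[0,0,-0.4,0],[0,0,-0.4,0],[0,0,-0.4,0],[0,0,-0.4,0],[0,0,-0.4,0],[0,0,-0.4,0],[0,0,-0.4,0]]]' 0.35
```

```text
time: 15.5
eef_pos: [0.5903, 0.1902, 0.0027]
tcp_rot: [-0.03, 1.0, 0.0, 0.0]
force: [-0.9, 0.1, -0.0]
gripper_width: 0.0298
grasp_force: 0.0
```

```bash
python3 -m handwheel '[[[0,0,0,0],[0,0,0,0],[0,0,0,0],[0,0,0,0],[0,0,0,0],[0,0,0,0],[0,0,0,0],[0,0,0,0],[0,0,0,0],[0,0,0,0]]]' 0
```

```text
time: 16.5
eef_pos: [0.5904, 0.1903, 0.0029]
tcp_rot: [-0.03, 1.0, 0.0, 0.0]
force: [-1.7, -0.5, 4.5]
gripper_width: 0.0085
grasp_force: 58.7
```

The grip on the bar holds. With a centred grip, a full pull would bring the gripper body into the jar, so I'll regrip 35 mm toward the bar's near end first.

```bash
python3 -m handwheel '[[[0,0,0,0],[0,0,0,0],[0,0,0,0],[0,0,0,0],[0.7,0,0,0],[1.6,0,0,0],[2.6,0,0,0],[3.3,0,0,0],[3.5,0,0,0],[3.5,0,0,0]]]' 0.35; python3 -m handwheel '[[[0,0,0,0],[0,0,0,0],[0,0,0,0],[0,0,0,0],[0,0,0,0],[0,0,0,0],[0,-0.3,0,0],[0,-0.8,0,0],[0,-1.4,0,0],[0,-2,0,0]]]' 0;  python3 -m handwheel '[[[0,-1,0,0],[0,-2,0,0],[0,-3,0,0],[0,-4,0,0],[0,-5,0,0],[0,-6,0,0],[0,-7,0,0],[0,-7.7,0,0],[0,-8,0,0],[0,-8,0,0]]]' 0;
```

```text
time: 17.5
eef_pos: [0.5573, 0.1881, 0.0034]
tcp_rot: [-0.029, 1.0, -0.0, 0.002]
force: [4.7, 0.1, -3.2]
gripper_width: 0.0298
grasp_force: 2.6
time: 18.5
eef_pos: [0.5584, 0.1688, 0.0039]
tcp_rot: [-0.03, 1.0, 0.001, 0.002]
force: [4.9, 2.0, 4.6]
gripper_width: 0.0088
grasp_force: 60.8
time: 19.5
eef_pos: [0.5633, 0.088, 0.0039]
tcp_rot: [-0.029, 1.0, 0.0, 0.002]
force: [4.8, -0.4, 5.7]
gripper_width: 0.0088
grasp_force: 60.9
```

```bash
python3 -m handwheel '[[[0,-1,0,0],[0,-2,0,0],[0,-3,0,0],[0,-4,0,0],[0,-5,0,0],[0,-6,0,0],[0,-6.7,0,0],[0,-7,0,0],[0,-7,0,0],[0,-7,0,0]]]' 0; python3 -m handwheel '[[[0,0,0,0],[0,0,0,0],[0,0,0,0],[0,0,0,0],[0,0,-1,0],[0,0,-3,0],[0,0,-6,0],[0,0,-9,0],[0,0,-12,0],[0,0,-13,0]]]' 0.35; python3 - <<'E'
from h import *
s=env.sense();print(s["eef_pos"],tool(s,[.4562,-.190,.1]),s["joint_positions"])
im=env.snapshot("top"); cv2.imwrite("pics/f.png",im[:,:,::-1])
# find white front panel (bright, neutral) left of col 330
h=im[140:270,235:340].astype(int); m=(h.min(2)>170)&(h.max(2)-h.min(2)<30)
for r in range(0,130,13): 
    c=np.where(m[r])[0]; print(r+140,c+235 if len(c)<15 else (c.min()+235,c.max()+235))
E
```

```text
time: 20.5
eef_pos: [0.5675, 0.0183, 0.0039]
tcp_rot: [-0.029, 1.0, -0.0, 0.002]
force: [5.0, -0.3, 6.2]
gripper_width: 0.0084
grasp_force: 61.0
time: 21.5
eef_pos: [0.5653, 0.0188, 0.135]
tcp_rot: [-0.03, 1.0, 0.0, 0.001]
force: [0.2, 0.0, -0.2]
gripper_width: 0.0302
grasp_force: 0.0
[0.56526976 0.01877488 0.13500955] [ 12.14 -20.19   3.48] [-1.08984920e-01  3.18897375e-01 -9.91835033e-02  1.15164129e+00
  4.40781258e-04 -1.68613411e-01]
140 []
153 []
166 []
179 []
192 []
205 []
218 []
231 []
244 []
257 []
```

```bash
python3 -m handwheel '[[[0.7,-1,0,0.14],[2,-3,0,0.29],[3.5,-5.5,0,0.44],[5,-8,0,0.59],[6.5,-10.5,0.5,0.74],[8,-13,1.2,0.89],[9.5,-15.5,2,1.04],[11,-17.5,2.8,1.19],[12,-18.8,3.3,1.34],[12.1,-19,3.5,1.49]]]' 0.5; python3 - <<'E'
from h import *
s=env.sense();T=tcpT(s);print(s["eef_pos"],T[:2,:2].round(3),np.degrees(np.arctan2(T[1,1],T[0,1])))
im=env.snapshot("top"); cv2.imwrite("pics/f.png",im[:,:,::-1])
h=im.astype(int); m=(h.min(2)>165)&(h.max(2)-h.min(2)<35)
for r in range(155,265,12):
    c=np.where(m[r,215:345])[0]+215; print(r,c)
E
```

```text
time: 22.55
eef_pos: [0.4525, -0.1784, 0.095]
tcp_rot: [0.659, 0.752, -0.001, -0.003]
force: [0.5, 0.1, -0.2]
gripper_width: 0.0428
grasp_force: 0.0
[ 0.45254514 -0.17835856  0.09496762] [[-0.131  0.991]
 [ 0.991  0.131]] 7.523687333440936
155 [297 298 299 300 301]
167 [297 298 299 300 301 302]
179 [298 299 300 301 302 303]
191 [299 300 301 302 303]
203 [299 300 301 302 303 304]
215 [300 301 302 303 304 305]
227 [300 301 302 303 304 305]
239 [301 302 303 304 305 306]
251 []
263 []
```

```bash
python3 - <<'E'
from h import *
a=at("top",237.6,191,.078);b=at("top",301,191,.078);print(a,b,b-a)
p=at("top",299,155,.078),at("top",303.5,239,.078);d=p[1]-p[0];print(p,np.degrees(np.arctan2(d[1],d[0])))
s=env.sense();print(s["eef_pos"],tool(s,[.4562,-.178,-.02]))
E
```

```text
[0.6052 0.2361] [0.6045 0.0743] [-0.0007 -0.1618]
(array([0.6996, 0.0803]), array([0.4827, 0.0672])) -176.54373411307031
[ 0.45288673 -0.17808347  0.09493171] [-0.07  0.38 11.49]
```

```bash
python3 -m handwheel '[[[0,0.2,1,0.06],[0,0.35,2.5,0.12],[0,0.35,4,0.124],[0,0.35,6,0.124],[0,0.35,8,0.124],[0,0.35,9.5,0.124],[0,0.35,10.7,0.124],[0,0.35,11.3,0.124],[0,0.35,11.3,0.124],[0,0.35,11.3,0.124]]]' 0.5; python3 - <<'E'
from h import *
s=env.sense();print(s["eef_pos"],tool(s,[.4562,-.178,-.031]),s["joint_positions"])
w=env.snapshot("wrist");cv2.imwrite("pics/g.png",w[:,:,::-1])
g=w[:,:,:].astype(int)
for r in range(180,300,10): print(r,g[r,260:380:6].mean(1).astype(int))
E
```

```text
time: 23.6
eef_pos: [0.4595, -0.1779, -0.0151]
tcp_rot: [0.701, 0.713, 0.0, 0.0]
force: [0.3, -0.2, 0.7]
gripper_width: 0.0427
grasp_force: 0.0
[ 0.45952912 -0.17790715 -0.01511854] [-0.   -0.33  1.59] [-5.32551798e-01  3.29983389e-01 -4.97135572e-01  7.43550343e-01
  1.45647798e-04  1.02164346e+00]
180 [203 139 142 146 146 204 203 203 203 203 203 203 204 202 203 123 117 114
 116 205]
190 [215 174 148 152 146 149 217 198 196 198 197 198 197 197 143 124 119 117
 153 199]
200 [171 223 144 155 153 153 150 154 188 207 205 183 142 134 134 119 125 120
 203 154]
210 [173 172 227 155 158 154 154 152 148 137 139 143 143 141 136 129 128 204
 154 155]
220 [153 154 154 175 203 156 154 153 178 189 192 160 142 142 135 192 201 153
 152 154]
230 [154 155 155 152 152 192 205 214 150 149 148 166 212 204 197 153 152 153
 154 157]
240 [ 94  95 152 152 153 154 156 136 183 191 195 182 155 151 154  98  96  99
 149 153]
250 [132  33  96  98  96  97  96 137 183 190 194 180 142 144  97  98  97  97
  33  77]
260 [ 35  27  95  98  98  94 101 119 181 191 193 179  94  95  97  98  98  97
  33  41]
270 [ 34  26 119 119 116 116 115 118 130 128 127 119  98  96  96  95  97  96
  27  30]
280 [ 32  31 116 118 117 117 119 115 129 128 127 118  97  95  96  95  96  95
  27  32]
290 [ 30  24 119 116 117 115 116 133 128 127 128 120 115 116 117  99 101  98
  28  36]
```

```bash
python3 -m handwheel '[[[0,-0.1,0.3,0],[0,-0.1,0.6,0],[0,-0.1,0.9,0],[0,-0.1,1.1,0],[0,-0.1,1.2,0],[0,-0.1,1.3,0],[0,-0.1,1.3,0],[0,-0.1,1.3,0],[0,-0.1,1.3,0],[0,-0.1,1.3,0]]]' 0.5
```

```text
time: 24.65
eef_pos: [0.4584, -0.1779, -0.0282]
tcp_rot: [0.701, 0.713, 0.0, 0.0]
force: [0.7, 1.1, 0.1]
gripper_width: 0.0425
grasp_force: 0.0
```

```bash
python3 -m handwheel '[[[0,0,0,0],[0,0,0,0],[0,0,0,0],[0,0,0,0],[0,0,0,0],[0,0,0,0],[0,0,0,0],[0,0,0,0],[0,0,0,0],[0,0,0,0]]]' 0;  python3 -m handwheel '[[[0,0,-0.5,0],[0,0,-1.5,0],[0,0,-3,0],[0,0,-5,0],[0,0,-7.5,0],[0,0,-10,0],[0,0,-12,0],[0,0,-13,0],[0,0,-13,0],[0,0,-13,0]]]'; python3 - <<'E'
from h import *
s=env.sense();print(s["eef_pos"],tool(s,[.542,.1665,.105]))
w=env.snapshot("wrist");cv2.imwrite("pics/g2.png",w[:,:,::-1])
g=w.astype(int)
for r in range(170,280,10): print(r,g[r,260:380:6].mean(1).astype(int))
E
```

```text
time: 25.65
eef_pos: [0.4586, -0.178, -0.0282]
tcp_rot: [0.701, 0.713, 0.0, 0.0]
force: [-0.1, -0.1, 4.8]
gripper_width: 0.0105
grasp_force: 58.7
time: 26.65
eef_pos: [0.4579, -0.1777, 0.1011]
tcp_rot: [0.701, 0.713, -0.0, -0.0]
force: [0.8, -0.9, -1.5]
gripper_width: 0.011
grasp_force: 58.5
[ 0.45786387 -0.17769858  0.10105949] [34.28  8.96 -0.38]
170 [199 132 131 133 205 204 205 205 205 205 204 204 203 203 205 204 130 113
 111 186]
180 [205 136 136 141 202 203 202 201 202 202 201 201 202 202 201 201 129 113
 112 111]
190 [203 141 141 146 144 200 201 201 201 202 202 201 201 200 201 201 113 118
 111 110]
200 [201 146 147 149 144 144 200 198 197 198 198 197 198 199 192 129 124 119
 119 113]
210 [201 175 148 151 152 150 147 152 149 172 172 180 142 135 132 127 131 116
 119 198]
220 [115 198 139 153 153 151 149 150 146 145 136 141 140 140 134 133 130 125
 199 196]
230 [115 114 192 207 154 154 153 148 159 179 183 185 139 140 140 134 141 201
 182 167]
240 [114 114 115 113 193 206 207 154 152 149 147 147 144 132 207 202 180 167
 167 168]
250 [117 116 114 115 112 125 131  64 187 191 192 193 180 132 130 166 165 167
 165 166]
260 [113 113 115  34  30 128 131  36 169 186 189 190  88 130 130  54  47  43
 168 168]
270 [111 115  32  36  33 112 110  35 126 187 189 127  62 125 132 132  38  42
 163 167]
```

```bash
python3 -m handwheel '[[[1,0.3,0,0],[3.5,1,0,0],[7,1.9,0,-0.01],[11,2.9,0,-0.02],[15.5,4.1,0,-0.03],[20,5.3,0,-0.04],[24.5,6.4,0,-0.05],[28.5,7.5,0,-0.05],[31.5,8.3,0,-0.05],[33,8.7,0,-0.05]]]'; python3 -m handwheel '[[[0.8,0.2,0,0],[1.2,0.3,0,0],[1.3,0.3,0.5,0],[1.3,0.3,1.5,0],[1.3,0.3,3,0],[1.3,0.3,4.5,0],[1.3,0.3,5.5,0],[1.3,0.3,6,0],[1.3,0.3,6,0],[1.3,0.3,6,0]]]';  python3 - <<'E'
from h import *
s=env.sense();print(s["eef_pos"],tool(s,[.542,.1665,-.002]))
im=env.snapshot("wrist");cv2.imwrite("pics/g3.png",im[:,:,::-1])
E
```

```text
time: 27.7
eef_pos: [0.5394, 0.1567, 0.1006]
tcp_rot: [0.682, 0.731, -0.0, -0.001]
force: [0.4, -0.1, -2.2]
gripper_width: 0.0105
grasp_force: 58.5
time: 28.7
eef_pos: [0.5425, 0.1664, 0.0421]
tcp_rot: [0.684, 0.73, 0.0, 0.0]
force: [0.3, -0.7, -1.4]
gripper_width: 0.0106
grasp_force: 58.5
[0.54254244 0.16641736 0.04205152] [ 0.01 -0.06  4.41]
```

```bash
python3 -m handwheel '[[[0,0,0.7,0],[0,0,1.4,0],[0,0,2.1,0],[0,0,2.8,0],[0,0,3.3,0],[0,0,3.7,0],[0,0,4,0],[0,0,4.2,0],[0,0,4.2,0],[0,0,4.2,0]]]'
```

```text
time: 29.75
eef_pos: [0.5424, 0.1666, -0.0001]
tcp_rot: [0.683, 0.73, 0.0, 0.0]
force: [0.9, -1.1, -1.1]
gripper_width: 0.0104
grasp_force: 58.5
```

Now lower 4 mm more, release and go up, then travel toward the brush.

```bash
python3 -m handwheel '[[[0,0,0.15,0],[0,0,0.3,0],[0,0,0.4,0],[0,0,0.4,0],[0,0,0.4,0],[0,0,0.4,0],[0,0,0.4,0],[0,0,0.4,0],[0,0,0.4,0],[0,0,0.4,0]]]'; python3 -m handwheel '[[[0,0,0,0],[0,0,0,0],[0,0,0,0],[0,0,0,0],[0,0,-0.5,0],[0,0,-2,0],[0,0,-5,0],[0,0,-8,0],[0,0,-11,0],[0,0,-12.5,0]]]' 0.4;  python3 - <<'E'
from h import *
s=env.sense();print(s["eef_pos"],tool(s,[.4753,-.3557,.1]))
g=env.snapshot("wrist").astype(int)
for r in range(60,330,18): print(r,g[r,220:430:9].mean(1).astype(int))
E
```

```text
time: 30.75
eef_pos: [0.5422, 0.1666, -0.0043]
tcp_rot: [0.683, 0.73, 0.0, -0.0]
force: [0.1, 0.3, -1.5]
gripper_width: 0.0112
grasp_force: 58.5
time: 31.75
eef_pos: [0.5437, 0.1669, 0.1242]
tcp_rot: [0.683, 0.73, 0.002, 0.001]
force: [1.0, -0.3, -0.0]
gripper_width: 0.0345
grasp_force: 0.0
[0.54368259 0.1668626  0.12417729] [-51.69 -10.29   2.35]
60 [176 176 178 178 178 179 179 180 187 187 188 188 189 189 191 190 190 190
 191 191 194 192 193 194]
78 [199 198 197 200 199 200 201 200 199 200 200 200 199 199 198 197 198 199
 199 200 199 181 181 181]
96 [ 83  94 109 112 108 111 111 109 109 112 113 113 110 110 111 111 109 113
 112 111 113 109 111 114]
114 [ 96 102 173 174 172 174 175 176 175 190  97 104 125 161 167 167 165 168
 168 169 168 168 171 170]
132 [ 98  99 163 161 163 165 164 107 119 191 193 190 190 117 185 163 166 167
 167 167 170 169 169 169]
150 [ 98 100 160 158 161 160 161 103 132 147 182 183 181 109 186 166 164 165
 165 169 170 166 168 168]
168 [102 101 166 167 167 168 168 169 170 170 159 141 193 172 170 171 170 173
 172 172 171 171 171 171]
186 [104  95 164 165 168 166 167 166 167 168 146 177 169 171 170 170 171 170
 172 171 171 171 171 172]
204 [170  98 174 176 177 177 178 176 178 178 146 179 184 197 197 180 180 182
 183 200 199 200 200 200]
222 [175 101 113 136 139 135 137 137 134 138 130 134 135 193 193 192 195 192
 195 193 195 196 194 195]
240 [113  89  92 124 129 127 129 129 128 127 130 133 129 130 184 185 185 185
 184 185 185 194 193 194]
258 [134  84  89 111  31  97  33 139 140 153 129 190 161 196 198 197  33 118
  29 196 195 195 195 192]
276 [136  83  29  30 100  99  24 115 165 164 166 164 162 160 162 162  26 116
 100  30 137 179 180 181]
294 [135  29  34  27  33  29  25  85 102 102 100 103 102 104 105 106  13  32
  31  34  37  34 108 108]
312 [ 31  27  30  35  26  36  28 127 183 185 185 186 185 187 185 186  19  31
  31  30  29  41  35  38]
```

```bash
python3 -m handwheel '[[[-2,-0.4,0,0],[-6,-1.2,0,0],[-10.5,-2.1,0,-0.01],[-15,-3,0,-0.02],[-19.5,-3.9,0,-0.03],[-24,-4.8,0,-0.03],[-28.5,-5.7,0,-0.03],[-33,-6.6,0,-0.03],[-37.5,-7.5,0,-0.03],[-42,-8.4,0,-0.03]]]' 0.55; python3 -m handwheel '[[[-3.5,-0.7,0,0],[-6.5,-1.2,0,0],[-8.8,-1.6,0,0],[-9.8,-1.7,0.5,0],[-9.9,-1.7,2,0],[-9.9,-1.7,4,0],[-9.9,-1.7,6.5,0],[-9.9,-1.7,8,0],[-9.9,-1.7,8.5,0],[-9.9,-1.7,8.5,0]]]' 0.55;  python3 - <<'E'
from h import *
s=env.sense();print(s["eef_pos"],tool(s,[.4753,-.3557,-.028]),R.from_quat(s["tcp_rot"]).as_matrix()[:2,0])
w=env.snapshot("wrist");g=w.astype(int)
for r in range(130,330,12): print(r,g[r,240:400:8,0]-g[r,240:400:8,2])
E
```

```text
time: 32.8
eef_pos: [0.4853, -0.2597, 0.1203]
tcp_rot: [0.672, 0.74, 0.0, -0.0]
force: [0.9, 0.5, -0.6]
gripper_width: 0.0471
grasp_force: 0.0
time: 33.8
eef_pos: [0.4781, -0.3569, 0.0346]
tcp_rot: [0.672, 0.74, 0.0, -0.001]
force: [-0.5, -0.0, 0.2]
gripper_width: 0.047
grasp_force: 0.0
[ 0.47811008 -0.35690057  0.03458556] [ 0.13 -0.26  6.26] [-0.09651154  0.99532978]
130 [-11 -11 -10  -9 -10 -12 -10  -5  -4  -5  -3   1  -3 -12 -12 -11 -11 -11
  -9 -11]
142 [-13 -10 -10 -13 -10 -10 -10  -6  -3   0  -4  -3  -3 -10 -12 -10 -12 -10
 -11 -11]
154 [-10 -10 -11 -11 -10 -10  -9  -1  -2  -1   0  -2  -2 -10 -12 -11 -11 -10
 -11 -10]
166 [-11 -13 -10 -10 -13  -8  74  76  74  78  74  76  75  73 -10  -9 -11 -11
 -11 -10]
178 [-12 -11 -11  -9 -11 -12  74  77  77  75  75  75  74  74 -13 -10 -11 -10
  -9 -10]
190 [-12 -11 -12 -11 -10  -9  62  76  74  75  75  76  74  73 -10 -10 -10 -10
 -11 -11]
202 [-11 -11 -11  -9 -12 -10 -12  -7  71  77  73  72 -11 -11 -14 -10 -11 -12
 -11  -8]
214 [-12 -12 -11 -12 -12 -11 -11 -12  71  73  73  75 -11 -12  -9 -11 -11 -12
 -12  -9]
226 [-10  -7  -9  -8  -9 -11 -11 -11  71  73  76  75  -7 -10 -10 -12 -11 -11
 -10 -11]
238 [ -8  -9  -9 -10 -10  -9 -10  -7  65  61  62  59  -7  -8  -9  -7  -7 -11
 -10 -11]
250 [-10  -3  -1  -3 -10  -9  -7  -9  65  68  67  65  -9  -8 -10  -9  -8  -1
  -6 -10]
262 [ -2  -3  -4  -4  -9  -9  -9  -8  64  70  67  65  -6  -9  -6  -8 -10   1
  -4  -4]
274 [ -2  -3  -6  -3 -10  -9  -7  -8  64  68  68  65 -12  -8  -9  -9 -12  -3
  -3  -3]
286 [ -4  -1  -2  -2 -10  -9 -11 -10  59  67  66  66 -10 -10 -12 -10 -11  -8
  -2   2]
298 [ -2  -4   2  -5  -9  -7  -8 -11  56  69  76  77 -11 -11 -11 -13 -12   1
   1   0]
310 [  0  -1  -4  -8 -10  -9  -9  -8  21  77  76  76 -10 -11 -10 -12 -11 -11
  -3   0]
322 [ -2   0   4  -9 -10  -9  -7 -10 -13  75  73  73 -11 -13 -12 -12 -12 -10
   1  -3]
```

```bash
python3 -m handwheel '[[[0,-0.1,1,0],[0,-0.1,2.2,0],[0,-0.1,3.4,0],[0,-0.1,4.5,0],[0,-0.1,5.3,0],[0,-0.1,5.9,0],[0,-0.1,6.2,0],[0,-0.1,6.4,0],[0,-0.1,6.4,0],[0,-0.1,6.4,0]]]' 0.55;  python3 -m handwheel '[[[0,0,0,0],[0,0,0,0],[0,0,0,0],[0,0,0,0],[0,0,0,0],[0,0,0,0],[0,0,0,0],[0,0,0,0],[0,0,0,0],[0,0,0,0]]]' 0;  python3 -m handwheel '[[[0,0,-0.5,0],[0,0,-1.5,0],[0,0,-3,0],[0,0,-5,0],[0,0,-7.5,0],[0,0,-10,0],[0,0,-12.5,0],[0,0,-14,0],[0,0,-14,0],[0,0,-14,0]]]'; python3 - <<'E'
from h import *
s=env.sense();T=tcpT(s);print(s["eef_pos"],tool(s,[.642,.1665,.11]))
w=env.snapshot("wrist");g=w.astype(int)
for r in range(100,270,10): print(r,g[r,240:400:8,0]-g[r,240:400:8,2])
E
```

```text
time: 34.85
eef_pos: [0.4779, -0.3585, -0.028]
tcp_rot: [0.672, 0.74, 0.0, 0.0]
force: [-1.0, 0.2, 0.5]
gripper_width: 0.047
grasp_force: 0.0
time: 35.85
eef_pos: [0.4781, -0.3587, -0.0277]
tcp_rot: [0.672, 0.74, 0.0, 0.001]
force: [0.1, 0.6, 6.2]
gripper_width: 0.0181
grasp_force: 60.3
time: 36.85
eef_pos: [0.4776, -0.3582, 0.1116]
tcp_rot: [0.672, 0.74, 0.0, 0.0]
force: [-0.2, -0.2, -0.5]
gripper_width: 0.0179
grasp_force: 59.5
[ 0.4775578  -0.35821802  0.11161706] [50.65 21.4   0.16]
100 [-11 -12 -10 -11 -10 -11 -10 -12 -11 -10 -10  -9  -9  -7 -10 -11 -11 -11
  -9 -10]
110 [-12 -11 -12 -12 -12  -5  -3   0   0  -3   0  -3  -3  -1   0 -12 -11 -11
 -10 -12]
120 [-12 -12 -12 -10 -11  -1  -2  -2  -3  -5  -2  -2  -5   0   0 -11 -10 -10
 -11 -12]
130 [-11 -12 -11 -11 -11   2   0  -3  -1   0  -1   1  -1  -4  -2 -12 -12 -11
  -9 -10]
140 [-11 -13 -12 -12  -9  -4  -3  -2  -4   0  -4  -2  -4  -4  -5 -11 -12 -12
 -11 -11]
150 [-14 -12 -11  -8  -9  -5  -3  -5   3  -3  -2  -2  -1   1  -2 -10  -9 -12
  -9 -11]
160 [-12 -11 -11  -8 -10  -4  -3   2  -4  -3  -2   2  -1  -1  -2 -10 -11 -11
 -11  -9]
[... 170 characters left out ...]
-10]
190 [-11 -10 -11 -10  -8  72  74  74  73  74  73  73  74  74  72  -2 -12 -11
 -12 -10]
200 [-12 -10 -11 -11 -12  74  77  76  75  75  75  74  74  76  74  66 -10 -11
  -9 -12]
210 [ -9  -9 -12 -12 -10  74  74  73  73  74  73  75  76  76  74  65 -11 -11
 -11 -11]
220 [-10 -10 -10 -10  -8  76  76  73  74  76  75  73  75  76  76  45 -11 -12
 -12 -14]
230 [-11  -9  -8  -9 -10  73  73  73  74  76  75  73  74  74  73 -10 -10 -12
 -10 -12]
240 [-12  -8  -9 -10  -9 -10 -10  69  74  76  73  75  73 -10 -11 -10 -12 -13
 -11 -12]
250 [-10  -9  -9 -10 -10  -9  -2   2  76  76  74  74  73  -3  -3 -11  -9 -11
 -10 -11]
260 [-10 -11 -10  -5  -1  -3  -4   1  74  75  76  76  56  -1  -2  -5  -4 -13
 -10 -12]
```

```bash
python3 - <<'E'
from h import *
s=env.sense();T=tcpT(s)
for v,z in((107,.1116+.028+.019),(187,.1116+.028+.02)):
    p=at("wrist",318,v,z,T);print((R.from_quat(s["tcp_rot"]).inv().apply([*p,s["eef_pos"][2]]-s["eef_pos"])*1000).round(1))
E
python3 -m handwheel '[[[2,0.3,-0.3,0],[6,0.8,-1,0],[10.5,1.4,-2,0],[15,2,-3,0],[19.5,2.6,-3.5,0],[24,3.2,-4,0],[28.5,3.9,-4,0],[33,4.5,-4,0],[37.5,5.2,-4,0],[41,6,-4,0]]]'; python3 - <<'E'
from h import *
s=env.sense();print(s["eef_pos"],tool(s,[.642,.1665,.11]))
E
```

```text
[67.7 -0.8  0.1]
[38.6 -0.8  0. ]
time: 37.9
eef_pos: [0.4959, 0.0588, 0.1508]
tcp_rot: [0.672, 0.741, -0.001, -0.001]
force: [0.2, -0.8, -0.8]
gripper_width: 0.0183
grasp_force: 59.5
[0.49594488 0.05878959 0.1507878 ] [ 9.29 15.6   4.05]
```

```bash
python3 -m handwheel '[[[1.5,2.2,0,0.01],[3.8,5.8,0,0.02],[6,9.5,0,0.035],[8,13,0,0.035],[9.3,15,0,0.035],[9.7,15.4,0.5,0.035],[9.7,15.4,2.5,0.035],[9.7,15.4,5,0.035],[9.7,15.4,7.5,0.035],[9.7,15.4,8,0.035]]]'; python3 - <<'E'
from h import *
s=env.sense();T=tcpT(s);print(s["eef_pos"],tool(s,[.640,.1705,-.002]))
g=env.snapshot("wrist").astype(int)
for r in range(20,260,16): print(r,g[r,60:460:20].mean(1).astype(int))
E
```

```text
time: 38.9
eef_pos: [0.6375, 0.1664, 0.0673]
tcp_rot: [0.685, 0.728, -0.003, -0.003]
force: [-0.1, 0.5, -0.6]
gripper_width: 0.0183
grasp_force: 59.5
[0.63750164 0.16640486 0.06734167] [0.4  0.33 6.93]
20 [184 185 188 188 190 190 190 192 191 194 193 193 194 194 195 196 197 196
 197 197]
36 [183 185 186 189 188 197 199 198 199 201 202 205 204 206 206 207 208 209
 209 207]
52 [194 194 195 193 196 196 198 196 198 199 199 200 201 201 202 202 203 203
 203 203]
68 [125 126 127 127 129 131 135 134 134 137 132 137 138 141 142 139 141 140
 137 139]
84 [111 114 111 113 116 117 115 118 116 118 118 120 119 145 140 124 109 107
 111 111]
100 [173 170 172 173 147 175 175 158 175 168 174 167 107 148 148 144 172 175
 113 113]
116 [174 175 174 109 106 123 116 171 172 174 176  37  47  55  56 181 180 180
 182 118]
132 [157 167 168 122 192 193 190 170 172 174 174  35  49  52  51 177 178 176
 179 113]
148 [106 163 165 135 133 189 182 170 168 169 170  33  48  45  49 172 174 174
 175 104]
164 [104 169 169 142 137 139 189 172 171 172 172  31  43  44  44 173 171 172
 171  92]
180 [104 170 171 172 194 191 176 177 179 179 178  81  35  42  41 181 180 181
 181  93]
196 [104 167 170 169 172 183 143 174 177 177 177 172 177 178 179 137 180 179
 180  94]
212 [106 181 179 179 179 179 118 181 179 181 181 162 171 175 172 142 181 182
 118  90]
228 [104 123 185 185 187 172 115 190 190 123 126 160 173 174 173 190 193 193
 126  90]
244 [ 99 108 180 179 181 180 151 119 121 123 145 146 165 173 149 145 205 206
 145  88]
```

```bash
python3 -m handwheel '[[[0.3,0.2,1,0],[0.3,0.2,2.2,0],[0.3,0.2,3.4,0],[0.3,0.2,4.5,0],[0.3,0.2,5.3,0],[0.3,0.2,5.8,0],[0.3,0.2,6.2,0],[0.3,0.2,6.5,0],[0.3,0.2,6.7,0],[0.3,0.2,6.7,0]]]'; python3 -m handwheel '[[[0,0,0,0],[0,0,0,0],[0,0,0,0],[0,0,0,0],[0,0,-0.5,0],[0,0,-2,0],[0,0,-5,0],[0,0,-8,0],[0,0,-11,0],[0,0,-12.5,0]]]' 0.45; python3 - <<'E'
from h import *
s=env.sense();T=tcpT(s);print(s["eef_pos"])
w=env.snapshot("wrist");cv2.imwrite("pics/h.png",w[:,:,::-1]);g=w.astype(int)
for r in range(60,300,14): print(r,g[r,60:460:20].mean(1).astype(int))
print(at("wrist",320,135,.04,T))
E
```

```text
time: 39.95
eef_pos: [0.6439, 0.17, 0.0047]
tcp_rot: [0.685, 0.728, 0.0, -0.0]
force: [0.2, -0.2, -1.3]
gripper_width: 0.0182
grasp_force: 59.5
time: 40.95
eef_pos: [0.6454, 0.1703, 0.1336]
tcp_rot: [0.685, 0.728, 0.002, 0.001]
force: [-0.0, 0.2, 0.5]
gripper_width: 0.0379
grasp_force: 0.0
[0.64535864 0.17025101 0.13359603]
60 [176 179 179 180 183 184 187 196 199 201 201 202 204 205 207 208 208 206
 205 204]
74 [199 199 199 200 199 183 200 201 200 202 203 202 202 202 204 202 202 202
 183 184]
88 [ 88  80 106 107 111 108 112 111 117 115 115 117 116 118 112 106 107 108
  88 142]
102 [129  97  99 168 172 159 170 155 173 144 169 162  46  52 106 170 143 111
 107 139]
116 [170  98 101 168 168 105 184 111 168 168 169 171  52  52 176 177 179 115
 162 139]
130 [171  97 101 159 162 124 189 187 166 164 169 170  45  48 173 171 171 110
 174 138]
144 [166 101  99 159 162 138 182 180 167 169 168 170 174 178 174 175 174 113
 175 136]
158 [138  98 103 165 166 192 171 105 167 168 168 169 170 172 169 169 170 101
 175 138]
172 [139 103  98 164 166 167 172 169 170 172 175 175 174 171 178 177 176  93
 176 139]
186 [138  98  96 175 174 175 152 177 173 173 174 174 166 169 174 176 175  89
 176 142]
200 [138 174 104 177 179 181 182 111 185 186 187 188 187 172 207 190 190  93
 177 155]
214 [137 174 104 109 177 177 179 140 177 171 141 199 148 187 199 199 200  96
 162 152]
228 [153 176 104 105 199 198 201 122 144 145 146 145 148 133 207 207 208  92
 157 154]
242 [154 155  99 107 189 188 188 133 131 136 134 136 136 129 192 194 194  90
 158 158]
256 [153 153  97 103 198 199 141 145 144 142 116 143 144 187 201 200 118  92
 158 157]
270 [154 152 104 103 121  98 100  93  95  33 103  97 115 114 115 116 121  35
 158 157]
284 [105 104 104  90  89  92  90  90  92  30  31  94 109 111 114 112  91  29
 159 157]
298 [103 105 125 117 128 129 113 131  30  32  29 135 194 195 195 194  48  43
  43 156]
[0.6438 0.2115]
```

```bash
python3 -m handwheel '[[[-1,-1.2,0,0],[-3,-3.8,0,0],[-6,-7.5,0,0],[-9,-11.2,0,0],[-11.5,-14.5,0,0],[-12.7,-16,0,0],[-13,-16.3,0.5,0],[-13,-16.3,2,0],[-13,-16.3,4,0],[-13,-16.3,5,0]]]' 0; python3 - <<'E'
from h import *
s=env.sense();print(s["eef_pos"],tool(s,[.49,.03,.018]),s["gripper_width"])
im=env.snapshot("top").astype(int); m=(im.min(2)>165)&(im.max(2)-im.min(2)<35)
for r in range(155,265,12): print(r,np.where(m[r,215:345])[0]+215)
E
```

```text
time: 42.0
eef_pos: [0.4887, 0.0307, 0.078]
tcp_rot: [0.685, 0.728, -0.0, -0.001]
force: [-0.7, -0.1, 0.1]
gripper_width: -0.0005
grasp_force: 0.0
[0.48874298 0.03067397 0.07796461] [-0.08  0.13  6.  ] -0.0004884630583520234
155 [297 298 299 300 301]
167 []
179 []
191 []
203 []
215 [252 253 254]
227 [266 268 269 273 275]
239 []
251 []
263 []
```

```bash
python3 -m handwheel '[[[0,0,1.5,0],[0,0,3,0],[0,0,4.5,0],[0,0,5.6,0],[0,0,6,0],[0.5,0,6,0],[1.2,0,6,0],[2,0,6,0],[3,0,6,0],[4,0,6,0]]]' 0; python3 -m handwheel '[[[1,0,0,0],[2,0,0,0],[3,0,0,0],[4,0,0,0],[5,0,0,0],[6,0,0,0],[7,0,0,0],[8,0,0,0],[8.8,0,0,0],[9.3,0,0,0]]]' 0
```

```text
time: 43.05
eef_pos: [0.4873, 0.0711, 0.0203]
tcp_rot: [0.685, 0.728, 0.001, 0.001]
force: [0.7, -1.6, 1.2]
gripper_width: 0.0001
grasp_force: 0.7
time: 44.05
eef_pos: [0.4807, 0.1639, 0.0196]
tcp_rot: [0.685, 0.729, -0.0, -0.0]
force: [1.4, -0.5, 0.5]
gripper_width: 0.0
grasp_force: 0.6
```

```bash
python3 -m handwheel '[[[0.7,0,0,0],[1.4,0,0,0],[2.1,0,0,0],[2.8,0,0,0],[3.5,0,0,0],[4,0,0,0],[4.3,0,0,0],[4.5,0,0,0],[4.5,0,0,0],[4.5,0,0,0]]]' 0; python3 -m handwheel '[[[0.1,0,0,0],[0.2,0,0,0],[0.3,0,0,0],[0.4,0,0,0],[0.5,0,0,0],[0.5,0,0,0],[0.5,0,0,0],[0.5,0,0,0],[0.5,0,0,0],[0.5,0,0,0]]]' 0
```

```text
time: 45.05
eef_pos: [0.4784, 0.2081, 0.0198]
tcp_rot: [0.685, 0.728, 0.0, -0.0]
force: [-1.0, 0.1, 0.8]
gripper_width: -0.0001
grasp_force: 0.0
time: 46.05
eef_pos: [0.4779, 0.213, 0.0197]
tcp_rot: [0.685, 0.728, 0.0, -0.0]
force: [0.4, -0.9, 0.1]
gripper_width: -0.0001
grasp_force: 0.0
```

```bash
python3 -m handwheel '[[[0.1,0,0,0],[0.2,0,0,0],[0.3,0,0,0],[0.4,0,0,0],[0.5,0,0,0],[0.5,0,0,0],[0.5,0,0,0],[0.5,0,0,0],[0.5,0,0,0],[0.5,0,0,0]]]' 0; python3 -m handwheel '[[[0.1,0,0,0],[0.2,0,0,0],[0.3,0,0,0],[0.4,0,0,0],[0.4,0,0,0],[0.4,0,0,0],[0.4,0,0,0],[0.4,0,0,0],[0.4,0,0,0],[0.4,0,0,0]]]' 0
```

```text
time: 47.05
eef_pos: [0.4777, 0.2151, 0.0197]
tcp_rot: [0.686, 0.728, -0.002, 0.002]
force: [0.8, -11.1, 2.3]
gripper_width: 0.0002
grasp_force: 5.4
time: 48.05
eef_pos: [0.4776, 0.2149, 0.0198]
tcp_rot: [0.687, 0.727, -0.005, 0.005]
force: [1.0, -25.0, 5.8]
gripper_width: -0.0002
grasp_force: 12.4
```

```bash
python3 -m handwheel '[[[-0.5,0,0,0],[-1.5,0,0,0],[-3,0,0,0],[-5,0,0,0],[-6.5,0,-0.5,0],[-7,0,-2,0],[-7,-1,-5,0],[-7,-3,-8,0],[-7,-5,-11,0],[-7,-6,-12,0]]]' 0;  python3 -m handwheel '[[[-2,-0.2,0,0],[-5,-0.5,0,0],[-8,-0.8,0,0],[-11,-1,0,0],[-14,-1,0,0],[-17,-1,0,0],[-20,-1,0,0],[-23,-1,0,0],[-25,-1,0,0],[-25,-1,0,0]]]' 0; python3 - <<'E'
from h import *
im=env.snapshot("top"); cv2.imwrite("pics/z.png",im[:,:,::-1]); a=cv2.imread("pics/top0.png")[:,:,::-1]
s=env.sense();print(s["eef_pos"],s["force"])
for n,i in(("start",a),("now",im)):
    i=i.astype(int); m=(i.min(2)>165)&(i.max(2)-i.min(2)<35)
    for r in (155,179,191,215,239): print(n,r,np.where(m[r,225:330])[0]+225)
    for r,c in((192,(225,300)),):print(i[r,225:275].mean(1).astype(int))
# lid/knob location & changed bystanders
d=np.abs(im.astype(int)-a).max(2)
for nm,(y0,y1,x0,x1) in dict(mug=(135,190,425,472),jug=(165,212,482,535),sauc=(155,215,130,190)).items(): print(nm,(d[y0:y1,x0:x1]>40).sum())
print("knob px expected",)
c=env.camera_params("top");E=np.linalg.inv(c["extrinsics"])
q=E@np.array([.6435,-.06,.124,1]);print(q[:2]/q[2]*c["fx"]+[c["cx"],c["cy"]])
z=cv2.cvtColor(im,cv2.COLOR_RGB2HSV)[150:215,310:390];print(z[::6,::5,2])
E
```

```text
time: 49.05
eef_pos: [0.422, 0.1482, 0.1428]
tcp_rot: [0.685, 0.728, 0.002, 0.001]
force: [0.2, 0.7, -0.6]
gripper_width: 0.0
grasp_force: 0.0
time: 50.05
eef_pos: [0.4273, -0.1041, 0.1393]
tcp_rot: [0.687, 0.727, 0.0, 0.0]
force: [0.0, 0.7, 0.5]
gripper_width: -0.0002
grasp_force: 0.0
[ 0.42684152 -0.10269451  0.13925863] [-0.38221862 -0.09510817  0.27237307]
start 155 [234 235 236 237 238 239]
start 179 [235 236 237 238 239]
start 191 [235 236 237 238 239]
start 215 [236 237 238 239 240]
start 239 [236 237 238 239 240 241]
[182 183 186 183 182 176 143 105 107 144 200 222 225 227 215 168 119  87
  88  86  77  74  77  82  81  81  86 100 129 147 148 140 119 110 116 122
 104  86  80  92 102 129 132 126 119 105 102 104 106 105]
now 155 [233 234 235 236]
now 179 [233 234 235 236 237]
now 191 [233 234 235 236 237]
now 215 [234 235 236 237 238]
now 239 [234 235 236 237 238]
[178 181 184 179 179 174 145 131 170 213 220 222 204 150  99  84  88  82
  79  78  78  81  79  78  92 107 122 142 149 134 115 113 118 115 100  85
  78  85 101 121 132 134 127 130 132 132 135 130 133 131]
mug 0
jug 0
sauc 0
knob px expected
[355.1137632 171.1209161]
[[142 141 135 135 135 133 131 136 135 133 128 131 133 131 128 129]
 [130 137 139 132 134 134 140 191 209 201 201 153 128 133 133 131]
 [137 135 134 132 136 147 196 209 200 204 204 202 190 129 130 129]
 [136 139 136 124 156 143 215 218 213 215 199 218 219 153 131 131]
 [133 135 135 140 144 138 227 216 116 163 125 183 227 134 122 136]
 [132 134 134 140 147 124 217 234 233 215 200 232 215 114 122 133]
 [131 131 135 144 142 141 108 196 223 220 225 180  88  89 119 129]
 [132 128 131 128 152 140 119 106 106 111 110 101  97  87 113 133]
 [133 131 131 131 143 152 143 130  96  96  97  95  97  88 130 133]
 [133 131 130 131 127 123 152 142 136 123 107 105  92 131 130 132]
 [129 125 129 126 128 128 110  93  99  99 106 123 130 128 127 132]]
```

```bash
python3 -c "
from plant import env
print(env.close_job())"
```

```text
the job is handed in; nothing more can be done
None
```

The job is handed in, with no verdict returned: the jar is upright and centred on the board, the scoop and brush are in the drawer, the drawer was pushed to its stop, and the mug, jug and saucers show no movement in the last top view.

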